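# Find the balance point of a sealed lamp bar

### The arm

A 6-joint arm with a two-finger parallel gripper is mounted at the origin on a cart in front of the work surface, level with it; the furniture and walls round the work are solid. World frame = base frame: x ahead of the robot, y to its left, z up, the work surface at z = 0. Lengths are in m, angles in rad, forces in N, time in s.
With the tool pointing down it reaches from about 0.4 to 0.825 m from the base axis. Payload 7 kg.
Tool frame: the origin (TCP) lies on the centre line of the jaws, within the pads' length; the fingertips stand tip_reach ahead of it and the grasp point (between the pads) is the TCP (tip_reach is the distance from the TCP to the fingertips, in m); z points along the fingers, y is the line along which they close (so a half turn about z gives the same grasp; the last joint's range is limited). The gripper opens to 88 mm and grips with 3 to 60 N. Pads are 19 mm wide; open, the fingers measure 130 mm over their backs; the gripper's body (78 mm by 193 mm) begins 47 mm behind the grasp point.
Start: joints at [-0.989, 0.359, 0.012, 0, -1.224, -0.288], TCP at [0.195, -0.646, 0.246] pointing down, gripper open.
Joint ranges: [-3.07, 3.07], [-1.43, 2.12], [-1.02, 1.25], [-3.03, 1.67], [-3.05, -0], [-3.03, 3.03]. Speed limits (rad/s): [2.39, 2.39, 3.01, 3.14, 3.14, 3.14].

### API

Orientations are given as [roll, pitch, yaw] about the fixed x, y, z axes, in that order (R = Rz(yaw) Ry(pitch) Rx(roll)).
In Python, from station import get_state, grab_frame, calibration, job_done, find_in, mark_of, tip_reach gives the robot as it stands.
- The arm moves only by the shell command python3 -m handwheel 'ROWS' [OPENING] [FORCE]. ROWS is JSON, a list of rows, each an object with "delta_pos": the shift along the world's x, y, z in units of 30 mm (1.0 is 30 mm), a list of three; "dr": the turn, a rotation vector about the world's x, y, z in degrees, a list of three. In form: [{"delta_pos": [tx, ty, tz], "dr": [rx, ry, rz]}, ...]. A call has 1 to 10 rows; each row shifts and turns the commanded pose from where the row before left it; what a row does not reach is not made up. A row lasts 1/10 s, in which the tool goes at most 50 mm and 8.59 degrees, less where a joint would pass 70% of its speed; a pose out of reach is approached as far as the arm can. A call is refused whole if a number of a shift passes 1 or a number of a turn 8.59, either way. A call with a gripper value outside its range is refused whole. OPENING is the closure, from -1 (fully open) to 1 (shut), set as the call begins (- or left out, the last holds). The fingers move at their own pace and stop on an object; FORCE is the grip in N (left out, the last holds). Time passes only in rows, so rows that do not move let the fingers close. It gives the time, the measured TCP pose, the force, the opening and the grip force at its end, in the units of the state.
- get_state(): the state, without advancing time (a new reading comes with each control period).
- grab_frame(name): name is "side" or "top" or "wrist"; returns the picture (420x560x3 uint8, red, green, blue); there is no depth.
- calibration(name): a dict with "fx", "fy", "cx", "cy" (pixels), "extrinsics" (4x4, takes a point from world to camera coordinates). Camera axes: x right, y down, z forward; pixel columns grow to the right and rows downward; lengths in m; the calibration is good to about 2 mm. A picture is of the moment at which its call begins: read the wrist's pose just before it. calibration takes no time and is no camera call; for the wrist camera it gives the pose at the moment of the call.
- job_done(): hands the job in; it is judged then, once.
Trained networks look in the newest picture that a camera, given by its name, has taken for a name from the list of things; names that differ only in an ending like _2 or _b are one class to them, and where a whole thing is asked for, a point or a joint stands for the part that bears it (a point fixed in the world has none). Each returns a list of dicts, best first, with "conf" (0 to 1); they miss things now and then, are a little off and sometimes report something else, mostly with a low value. They report only what shows in the picture. A call takes as long as a camera call.
- find_in(camera, query): "location" ([column, row] in pixels, amid what is visible of it).
- mark_of(camera, query): "location" ([column, row] in pixels: a listed point, or the origin of a listed thing).
The state is a dict: "t": time; "q": joint angles; "qd": joint speeds; "joint_efforts": joint torques, N m; "eef_pos": TCP position; "ee_rot": TCP orientation; "force": force on the tool from outside, world axes, zero at the start; "moment": the same for the moment, N m; "width": finger opening in m; "gripper_force": force on a finger pad.
Only numpy, scipy, OpenCV 4.12 (cv2) and the standard library are available. Lean on these libraries where they do the work, as an engineer would, in place of code of your own. Each camera call takes 0.05 s, during which the arm holds its last target. There are 200 camera calls.

### The job

The sealed lamp bar lying on the two end rests must later hang from a single clamp, so find its balance point: slide the carriage along under it, lift the bar with the riser by its upright grip, and if it tips, lower it and try another place. Leave the bar standing level on the raised riser alone, well clear of both end rests, and let go. Do not touch the bar itself and leave the other things on the bench where they are.

Things in the scene. Friction and masses are not known exactly. Their poses are not given: they have to be found in the camera images.
- rig: balancing rig fixed to the bench: base plate 120 x 270 x 10 mm, an end rest near each end. Origin: centre of its underside on the bench. y runs along the bar, x from the upright grip towards the bar (away from the robot), z up. Rests at y = +87 and -87 mm, 24 mm long, tops 50 mm above the bench, with cheeks beside the bar (tops 73 mm up) and end stops 6 mm past its ends
- carriage (a joint): position (m) of the black carriage along the rig's y axis, -0.052 to 0.052, 0 at mid rig; it slides on two rods with about 3 N of dry friction and stays where it is left. It carries the riser
- riser (a joint): height (m) of the steel riser on the carriage, 0 to 0.026; stiff slide, about 7 N of dry friction: it stays where it is left, also under the bar. Its saddle, a flat pad 34 mm (x) by 16 mm (y) centred over the carriage, lies under the bar: at 0 its top is 6 mm below the bar's underside; at 0.026 it carries a balanced bar 20 mm above the rests
- grip (a point): centre of the riser's upright black ribbed grip, 18 mm (rig x) by 24 mm (rig y) by 44 mm tall, at rig x = -88 mm (robot's side of the bar), 86 mm above the bench when the riser is down. Axes as the rig's. Held across the 24 mm, from above, it serves both to slide the carriage and to raise and lower the riser
- bar_center (a point): centre of the sealed lamp bar, loose: aluminium, grey end caps, 200 mm long (y, along rig y), 36 wide, 30 high, 0.3 to 0.34 kg. It starts on both rests, within 3 mm of mid rig. A heavy part hidden inside puts its balance point up to 48 mm either side of its middle. Lifted off that point it tips: the heavy end stays on its rest, the light end rises. It balances with the saddle under that point
- bar_left (a point): middle of the bar's end face at its +y end, 15 mm above its underside (65 mm above the bench while the bar lies on the rests)
- bar_right (a point): middle of the bar's end face at its -y end, 15 mm above its underside
- spool: bystander: spool of solder wire, 49 mm across, 43 mm high, standing left of the rig
- cutters: bystander: side cutters with red handles, 104 mm long, lying to the right of the rig
- tape: bystander: roll of amber tape, 56 mm across, 15 mm high, lying to the right of the rig
- bottle: bystander: white dropper bottle with a blue cap, 44 mm across, 105 mm high, left behind the rig

How it is judged:
At the end, for the whole second after the job is handed in: The bar stands still on the raised riser, level within 0.06 rad, both ends at least 8 mm above where they lay on the rests, its middle within 30 mm of the rig's middle (height (world z) of each of bar_left, bar_right above 0.073 m and angle between bar_center's own z axis and vertical below 0.06 rad and horizontal distance between bar_center and rig below 0.03 m and linear speed of bar below 0.01 m/s); the robot touches nothing.
It fails at once if the robot touches the bar (contact force between bar and the fingers above 1 N or contact force between bar and the arm above 1 N).
It fails at once if a bystander is moved by more than 30 mm (distance of any of spool, cutters, tape, bottle from where it was at the start of the episode above 0.03 m).
It also fails if it takes over 58 s, if anything falls off the work surface, if the arm or the gripper's body presses on something with over 40 N, if the wrist force passes 120 N, or if a joint passes its speed limit or range.

## Working session

There is one attempt and no reset: what is moved stays moved. The work goes in short steps, Python scripts to look and compute and a shell command to move; the robot and the scene stay as the last step left them, time stands still between calls to the robot, and variables do not carry over. Pictures are saved under pics/ and viewed, at most 10 in all, crops included, and the job is handed in when it is done.

```bash
mkdir -p pics; cat > h.py <<'E'
import numpy as np, cv2
from station import *
def ray(cam,uv):
    c=calibration(cam);E=np.array(c["extrinsics"]);R,t=E[:3,:3],E[:3,3]
    d=R.T@np.array([(uv[0]-c["cx"])/c["fx"],(uv[1]-c["cy"])/c["fy"],1]);return -R.T@t,d
def at_z(cam,uv,z):
    o,d=ray(cam,uv);return o+d*(z-o[2])/d[2]
def proj(cam,p):
    c=calibration(cam);E=np.array(c["extrinsics"]);q=E[:3,:3]@p+E[:3,3];return np.array([c["fx"]*q[0]/q[2]+c["cx"],c["fy"]*q[1]/q[2]+c["cy"]])
def save(cam,name):
    im=grab_frame(cam);cv2.imwrite(f"pics/{name}.png",cv2.cvtColor(im,cv2.COLOR_RGB2BGR));return im
def tri(uv1,c1,uv2,c2):
    A=[];b=[]
    for c,uv in((c1,uv1),(c2,uv2)):
        o,d=ray(c,uv);d=d/np.linalg.norm(d);P=np.eye(3)-np.outer(d,d);A.append(P);b.append(P@o)
    return np.linalg.lstsq(np.vstack(A),np.hstack(b),rcond=None)[0]
E
python3 - <<'E'
from h import *
np.set_printoptions(precision=4,suppress=True)
s=get_state();print(s["t"],s["eef_pos"],s["ee_rot"],s["width"],tip_reach)
save("side","s0");save("top","t0")
H=dict(rig=0,grip=.086,bar_center=.065,bar_left=.065,bar_right=.065,spool=0,cutters=0,tape=0,bottle=0)
for n,z in H.items():
    r={}
    for c in("top","side"):
        m=mark_of(c,n)
        if m: r[c]=m[0]["location"];print(n,c,m[0]["conf"],np.round(r[c],1),at_z(c,r[c],z))
    if len(r)==2:print("  tri",tri(r["top"],"top",r["side"],"side"))
E
```

```text
0.0 [ 0.1953 -0.6457  0.2446] [ 3.14   -0.0001 -2.8479] 0.08774617318689987 0.019
rig top 0.63 [234.7 201.2] [0.5516 0.0938 0.    ]
grip top 0.7 [254.5 235.7] [0.4548 0.0376 0.086 ]
grip side 0.65 [262.4 205.4] [0.4505 0.0223 0.086 ]
  tri [0.4547 0.0383 0.0759]
bar_center top 0.63 [237.5 200.2] [0.5432 0.0801 0.065 ]
bar_center side 0.88 [285.5 193.8] [0.5436 0.101  0.065 ]
  tri [0.5394 0.079  0.0785]
bar_left top 0.87 [195.7 198. ] [0.5494 0.1818 0.065 ]
bar_left side 0.9 [277.1 182. ] [0.5379 0.184  0.065 ]
  tri [0.5434 0.1823 0.0662]
bar_right top 0.63 [151.1 239. ] [0.4506 0.2861 0.065 ]
bar_right side 0.87 [295.1 214.4] [ 0.5382 -0.0239  0.065 ]
  tri [ 0.5494  0.3291 -0.1539]
spool top 0.85 [152.8 241.1] [0.4499 0.302  0.    ]
spool side 0.55 [243.5 184.6] [0.4466 0.3168 0.    ]
  tri [0.4465 0.2994 0.0096]
cutters top 0.51 [406.2 268.4] [ 0.3752 -0.3433  0.    ]
tape top 0.56 [392.8 170.5] [ 0.6306 -0.3224  0.    ]
tape side 0.51 [363.6 290.1] [ 0.6315 -0.3255 -0.    ]
  tri [ 0.6319 -0.3233 -0.0023]
bottle top 0.95 [154.3 152.4] [0.684  0.3072 0.    ]
bottle side 0.71 [305.1 175. ] [0.6772 0.3167 0.    ]
  tri [0.6778 0.3054 0.0069]
```

```bash
python3 - <<'E'
import cv2
a=cv2.imread('pics/t0.png')[140:290,130:430];b=cv2.imread('pics/s0.png')[130:280,200:400]
cv2.imwrite('pics/v.png',cv2.vconcat([cv2.resize(a,(600,300),interpolation=2),cv2.resize(cv2.copyMakeBorder(b,0,0,0,100,0),(600,300),interpolation=2)]))
E
```

```text
(no output)
```

View pics/v.png

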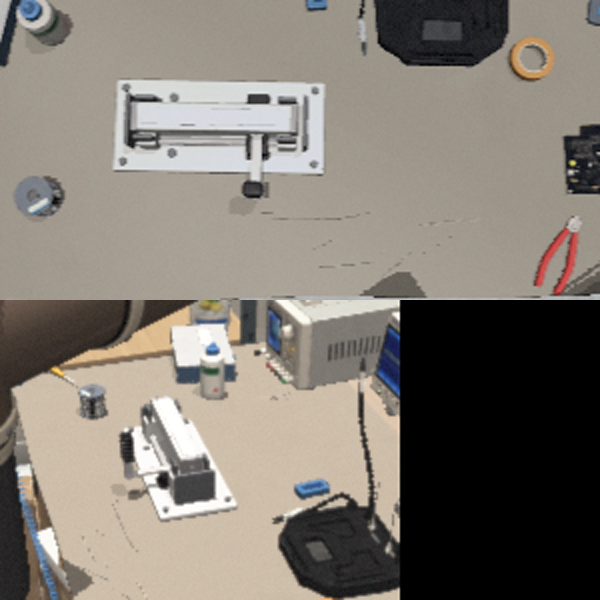

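The top view shows the rig almost square to the world. Its plate corners are at px (189,180), (291,181), (292,227) and (186,226). The grip is at about (257,234), so the carriage sits right of mid rig, and the bar lies on both rests. The bystanders are clear of my path.

```bash
python3 - <<'E'
from h import *
np.set_printoptions(precision=4,suppress=True)
for p in((189,180),(291.5,181),(292,227),(186.5,225.5)):print(at_z("top",p,.01))
print(at_z("top",(257,234),.108),at_z("top",(278.5,199),.065))
E
python3 -m handwheel '[{"delta_pos":[0.9,1,0],"dr":[0,0,-1.7]},{"delta_pos":[0.9,1,0],"dr":[0,0,-1.7]},{"delta_pos":[0.9,1,0],"dr":[0,0,-1.7]},{"delta_pos":[0.9,1,0],"dr":[0,0,-1.7]},{"delta_pos":[0.9,1,0],"dr":[0,0,-1.7]},{"delta_pos":[0.9,1,0],"dr":[0,0,-1.7]},{"delta_pos":[0.9,1,0],"dr":[0,0,-1.7]},{"delta_pos":[0.9,1,0],"dr":[0,0,-1.7]},{"delta_pos":[0.9,1,0],"dr":[0,0,-1.7]},{"delta_pos":[0,1,0],"dr":[0,0,-1.5]}]' -1 20
```

```text
[0.6066 0.2115 0.01  ]
[ 0.602  -0.0542  0.01  ]
[ 0.4822 -0.0539  0.01  ]
[0.4882 0.2148 0.01  ]
[0.4569 0.0306 0.108 ] [ 0.5454 -0.0197  0.065 ]
t: 2.0
eef_pos: [0.4411, -0.3447, 0.2453]
ee_rot: [-3.141, 0.0, -3.141]
force: [-0.2, 1.5, 0.1]
width: 0.0878
gripper_force: 0.0
```

```bash
python3 -m handwheel '[{"delta_pos":[0,1,0],"dr":[0,0,0]},{"delta_pos":[0,1,0],"dr":[0,0,0]},{"delta_pos":[0,1,0],"dr":[0,0,0]},{"delta_pos":[0,1,0],"dr":[0,0,0]},{"delta_pos":[0,1,0],"dr":[0,0,0]},{"delta_pos":[0,1,0],"dr":[0,0,0]},{"delta_pos":[0,1,0],"dr":[0,0,0]},{"delta_pos":[0,1,0],"dr":[0,0,0]},{"delta_pos":[0,1,0],"dr":[0,0,0]},{"delta_pos":[0,0,0],"dr":[0,0,0]}]'
python3 - <<'E'
from h import *
np.set_printoptions(precision=4,suppress=True)
s=get_state();print(s["t"],s["eef_pos"],s["ee_rot"])
save("wrist","w0")
for n,z in dict(grip=.086,rig=0,bar_center=.065,bar_left=.065,bar_right=.065).items():
    for m in mark_of("wrist",n)[:2]: print(n,m["conf"],np.round(m["location"]),at_z("wrist",m["location"],z))
E
```

```text
t: 3.0
eef_pos: [0.4386, -0.0737, 0.246]
ee_rot: [3.141, 0.001, -3.138]
force: [0.3, -0.3, -0.5]
width: 0.088
gripper_force: 0.0
3.0 [ 0.4386 -0.0737  0.246 ] [ 3.141   0.0014 -3.1382]
grip 0.95 [387. 212.] [0.4547 0.0346 0.086 ]
bar_right 0.67 [324. 283.] [ 0.5498 -0.0272  0.065 ]
```

View pics/w0.png

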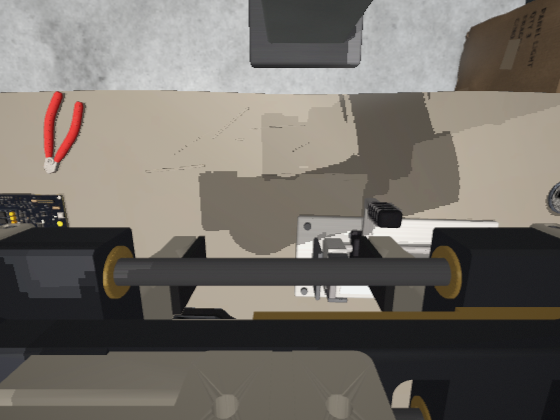

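The wrist view shows the grip's top at px (387,212), which agrees with the top and side cameras: about (0.456, 0.035). The rig's yaw is about -1.2°. I'll align, descend and grasp.

```bash
python3 -m handwheel '[{"delta_pos":[0.15,0.91,0],"dr":[0,0,-0.4]},{"delta_pos":[0.15,0.91,0],"dr":[0,0,-0.4]},{"delta_pos":[0.15,0.91,0],"dr":[0,0,-0.3]},{"delta_pos":[0.13,0.91,0],"dr":[0,0,-0.3]},{"delta_pos":[0,0,-0.9],"dr":[0,0,0]},{"delta_pos":[0,0,-0.9],"dr":[0,0,0]},{"delta_pos":[0,0,-0.9],"dr":[0,0,0]},{"delta_pos":[0,0,-0.9],"dr":[0,0,0]},{"delta_pos":[0,0,-0.9],"dr":[0,0,0]},{"delta_pos":[0,0,-0.65],"dr":[0,0,0]}]'
python3 -m handwheel '[{"delta_pos":[0,0,0],"dr":[0,0,0]},{"delta_pos":[0,0,0],"dr":[0,0,0]}]'
python3 - <<'E'
from h import *
save("top","t1")
m=mark_of("top","grip");print(m[:1],get_state()["eef_pos"])
E
```

```text
t: 4.3
eef_pos: [0.4554, 0.0321, 0.0894]
ee_rot: [-3.141, -0.001, 3.116]
force: [0.3, -0.6, 0.1]
width: 0.0875
gripper_force: 0.0
t: 4.5
eef_pos: [0.4561, 0.0326, 0.0913]
ee_rot: [-3.141, -0.001, 3.117]
force: [0.1, 0.5, 0.7]
width: 0.0875
gripper_force: 0.0
[{'location': [194.9, 199.7], 'conf': 0.44}] [0.45672574 0.03316761 0.09214741]
```

```bash
python3 -m handwheel '[{"delta_pos":[0,0,0],"dr":[0,0,0]},{"delta_pos":[0,0,0],"dr":[0,0,0]},{"delta_pos":[0,0,0],"dr":[0,0,0]},{"delta_pos":[0,0,0],"dr":[0,0,0]},{"delta_pos":[0,0,0],"dr":[0,0,0]},{"delta_pos":[0,0,0],"dr":[0,0,0]},{"delta_pos":[0,0,0],"dr":[0,0,0]},{"delta_pos":[0,0,0],"dr":[0,0,0]}]' 1 40
```

```text
t: 5.4
eef_pos: [0.4558, 0.0331, 0.091]
ee_rot: [-3.142, -0.0, 3.118]
force: [0.5, -0.5, -0.9]
width: 0.0291
gripper_force: 0.0
```

```bash
python3 - <<'E'
from h import *
save("wrist","w1");save("side","s1")
print(get_state()["eef_pos"])
a=cv2.imread('pics/w1.png');b=cv2.resize(cv2.imread('pics/s1.png')[130:280,200:400],(560,420))
cv2.imwrite('pics/v1.png',cv2.resize(cv2.hconcat([a,b]),(800,300)))
E
```

```text
[0.45582611 0.03321032 0.09101942]
```

View pics/v1.png

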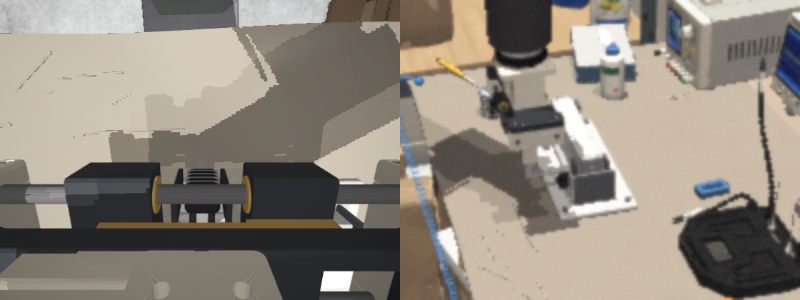

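The ribbed grip (wrist px about (205,180) in the composite) is centred between the almost-closed fingers. I'll finish closing, then slide to mid rig.

```bash
python3 -m handwheel '[{"delta_pos":[0,0,0],"dr":[0,0,0]},{"delta_pos":[0,0,0],"dr":[0,0,0]},{"delta_pos":[0,0,0],"dr":[0,0,0]},{"delta_pos":[0.006,0.3,0],"dr":[0,0,0]},{"delta_pos":[0.006,0.3,0],"dr":[0,0,0]},{"delta_pos":[0.006,0.3,0],"dr":[0,0,0]},{"delta_pos":[0.006,0.3,0],"dr":[0,0,0]},{"delta_pos":[0.006,0.3,0],"dr":[0,0,0]},{"delta_pos":[0,0,0],"dr":[0,0,0]},{"delta_pos":[0,0,0],"dr":[0,0,0]}]' 1 40
python3 - <<'E'
from h import *
save("top","t2")
for n in("bar_left","bar_right","grip"):print(n,mark_of("top",n)[:1],get_state()["moment"])
E
```

```text
t: 6.5
eef_pos: [0.457, 0.0793, 0.0911]
ee_rot: [3.14, 0.001, 3.119]
force: [1.4, 3.2, -3.1]
width: 0.0237
gripper_force: 40.0
bar_left [] [ 0.96251404 -0.6226704   0.03805399]
bar_right [{'location': [277.1, 199.5], 'conf': 0.68}] [ 9.59841669e-01 -6.94387963e-01 -2.63814298e-04]
grip [] [ 1.00359345 -0.80050707 -0.02908665]
```

```bash
python3 -m handwheel '[{"delta_pos":[0,0,0.06],"dr":[0,0,0]},{"delta_pos":[0,0,0.06],"dr":[0,0,0]},{"delta_pos":[0,0,0.04],"dr":[0,0,0]}]'
python3 -m handwheel '[{"delta_pos":[0,0,0.08],"dr":[0,0,0]},{"delta_pos":[0,0,0.08],"dr":[0,0,0]},{"delta_pos":[0,0,0.08],"dr":[0,0,0]},{"delta_pos":[0,0,0.08],"dr":[0,0,0]},{"delta_pos":[0,0,0.08],"dr":[0,0,0]},{"delta_pos":[0,0,0.04],"dr":[0,0,0]}]'
cat > tip.py <<'E'
from h import *
import sys
n=sys.argv[1];s=get_state();print(s["t"],s["eef_pos"],s["width"])
save("side",n)
for p,w in(("bar_left",(.548,.182)),("bar_right",(.5445,-.0197)),("grip",(.456,.08))):
    m=mark_of("side",p)
    if m:
        print(p,m[0]["conf"],np.round(m[0]["location"],1),"flat",np.round(proj("side",np.array([*w,.065])),1),"+20mm",np.round(proj("side",np.array([*w,.085])),1))
a=cv2.imread(f"pics/{n}.png")[150:250,240:340];cv2.imwrite(f"pics/{n}v.png",cv2.resize(a,(500,500),interpolation=2))
E
python3 tip.py s2
```

```text
t: 7.0
eef_pos: [0.4569, 0.0782, 0.0958]
ee_rot: [3.141, 0.0, 3.117]
force: [4.1, 3.6, -7.9]
width: 0.0243
gripper_force: 40.0
t: 7.6
eef_pos: [0.4569, 0.0781, 0.1089]
ee_rot: [3.141, 0.0, 3.117]
force: [5.8, 3.5, -11.7]
width: 0.0232
gripper_force: 40.0
7.6 [0.45693142 0.07811546 0.10890253] 0.023249670641120317
bar_left 0.94 [281.4 180.8] flat [280.2 181.8] +20mm [280.  176.5]
bar_right 0.72 [294.1 206.4] flat [296.7 213.3] +20mm [296.6 207.6]
grip 0.73 [303.7 176.4] flat [260.2 201.5] +20mm [259.8 196. ]
```

View pics/s2v.png

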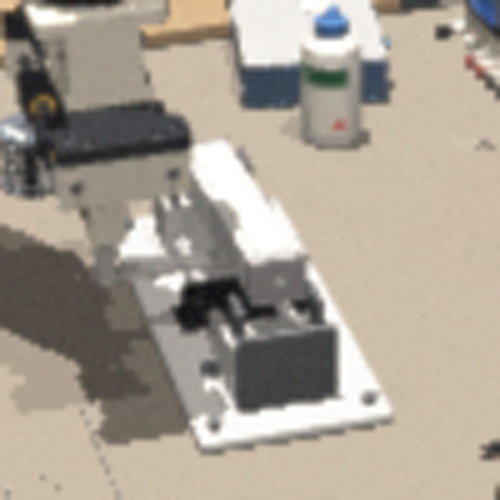

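The right end (crop (275,260)) has risen about 24 mm and the left end stayed down, so the heavy side is +y. I'll lower and move about 30 mm towards +y.

```bash
python3 -m handwheel '[{"delta_pos":[0,0,-0.1],"dr":[0,0,0]},{"delta_pos":[0,0,-0.1],"dr":[0,0,0]},{"delta_pos":[0,0,-0.1],"dr":[0,0,0]},{"delta_pos":[0,0,-0.1],"dr":[0,0,0]},{"delta_pos":[0,0,-0.1],"dr":[0,0,0]},{"delta_pos":[0,0,-0.05],"dr":[0,0,0]},{"delta_pos":[0,0,0],"dr":[0,0,0]},{"delta_pos":[0,0,0],"dr":[0,0,0]}]'
python3 -m handwheel '[{"delta_pos":[0.005,0.25,0],"dr":[0,0,0]},{"delta_pos":[0.005,0.25,0],"dr":[0,0,0]},{"delta_pos":[0.005,0.25,0],"dr":[0,0,0]},{"delta_pos":[0.005,0.25,0],"dr":[0,0,0]},{"delta_pos":[0,0,0],"dr":[0,0,0]},{"delta_pos":[0,0,0],"dr":[0,0,0]}]'
python3 -m handwheel '[{"delta_pos":[0,0,0.08],"dr":[0,0,0]},{"delta_pos":[0,0,0.08],"dr":[0,0,0]},{"delta_pos":[0,0,0.08],"dr":[0,0,0]},{"delta_pos":[0,0,0.08],"dr":[0,0,0]},{"delta_pos":[0,0,0.08],"dr":[0,0,0]},{"delta_pos":[0,0,0.08],"dr":[0,0,0]},{"delta_pos":[0,0,0.06],"dr":[0,0,0]}]'
python3 tip.py s3
```

```text
t: 8.6
eef_pos: [0.4569, 0.0781, 0.0924]
ee_rot: [-3.142, 0.0, 3.118]
force: [2.0, 2.2, 1.5]
width: 0.0238
gripper_force: 40.0
t: 9.2
eef_pos: [0.4576, 0.1084, 0.0924]
ee_rot: [3.141, 0.001, 3.118]
force: [3.3, 3.0, -2.4]
width: 0.024
gripper_force: 40.0
t: 9.9
eef_pos: [0.4576, 0.1082, 0.1081]
ee_rot: [3.141, 0.0, 3.117]
force: [6.9, 2.6, -11.3]
width: 0.0235
gripper_force: 40.0
9.9 [0.45762374 0.10823637 0.10813408] 0.02349951180837332
bar_left 0.79 [281.1 178.6] flat [280.2 181.8] +20mm [280.  176.5]
bar_right 0.61 [295.6 212.1] flat [296.7 213.3] +20mm [296.6 207.6]
grip 0.61 [257.3 185.9] flat [260.2 201.5] +20mm [259.8 196. ]
```

View pics/s3v.png

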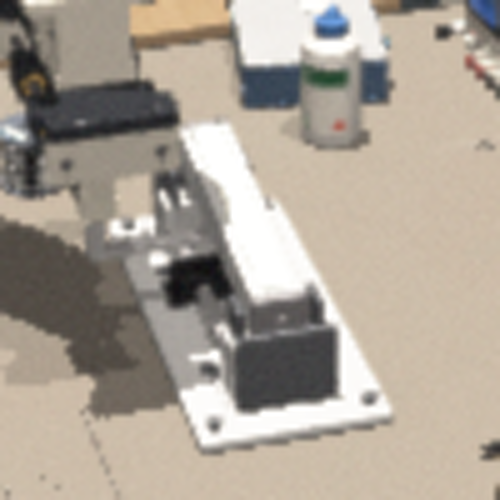

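The bar is now at or near level, or slightly left-up. I'll compare it closely with the flat picture.

```bash
python3 - <<'E'
from h import *
L=[cv2.resize(cv2.imread(f'pics/{n}.png')[165:235,265:315],(400,560),interpolation=cv2.INTER_NEAREST) for n in('s1','s3')]
cv2.imwrite('pics/c.png',cv2.hconcat(L))
for z in(.08,.09,.1):print(z,[np.round(proj("side",np.array([x,y,z])),1) for x,y in((.53,-.0197),(.5625,-.0197),(.53,.182),(.566,.182))])
E
```

```text
0.08 [array([291.9, 209.9]), array([302.4, 208.1]), array([274.8, 178.7]), array([285.3, 177. ])]
0.09 [array([291.9, 207. ]), array([302.4, 205.2]), array([274.7, 176. ]), array([285.2, 174.4])]
0.1 [array([291.8, 204.1]), array([302.4, 202.3]), array([274.6, 173.3]), array([285.1, 171.7])]
```

View pics/c.png

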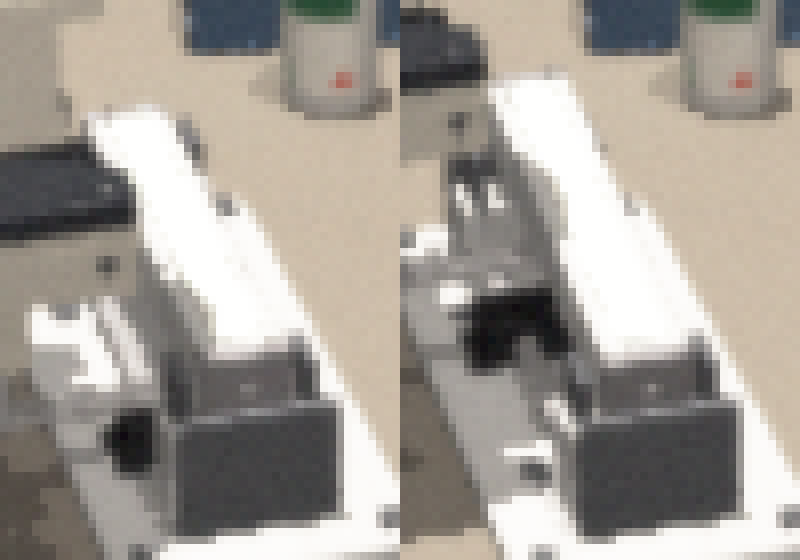

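Tipped the other way: the left end is up about 16 mm (rows 75 vs 110) and the right end has not moved. So the balance point lies between the two tries; I'll go midway, -15 mm.

```bash
python3 -m handwheel '[{"delta_pos":[0,0,-0.1],"dr":[0,0,0]},{"delta_pos":[0,0,-0.1],"dr":[0,0,0]},{"delta_pos":[0,0,-0.1],"dr":[0,0,0]},{"delta_pos":[0,0,-0.1],"dr":[0,0,0]},{"delta_pos":[0,0,-0.1],"dr":[0,0,0]},{"delta_pos":[0,0,-0.04],"dr":[0,0,0]},{"delta_pos":[0,0,0],"dr":[0,0,0]},{"delta_pos":[0,0,0],"dr":[0,0,0]}]'
python3 -m handwheel '[{"delta_pos":[-0.005,-0.25,0],"dr":[0,0,0]},{"delta_pos":[-0.005,-0.25,0],"dr":[0,0,0]},{"delta_pos":[0,0,0],"dr":[0,0,0]},{"delta_pos":[0,0,0],"dr":[0,0,0]}]'
python3 -m handwheel '[{"delta_pos":[0,0,0.08],"dr":[0,0,0]},{"delta_pos":[0,0,0.08],"dr":[0,0,0]},{"delta_pos":[0,0,0.08],"dr":[0,0,0]},{"delta_pos":[0,0,0.08],"dr":[0,0,0]},{"delta_pos":[0,0,0.08],"dr":[0,0,0]},{"delta_pos":[0,0,0.08],"dr":[0,0,0]},{"delta_pos":[0,0,0.06],"dr":[0,0,0]},{"delta_pos":[0,0,0],"dr":[0,0,0]}]'
python3 tip.py s4; python3 - <<'E'
from h import *
L=[cv2.resize(cv2.imread(f'pics/{n}.png')[165:235,265:315],(400,560),interpolation=cv2.INTER_NEAREST) for n in('s1','s4')]
cv2.imwrite('pics/c4.png',cv2.hconcat(L))
E
```

```text
t: 10.9
eef_pos: [0.4576, 0.1083, 0.0925]
ee_rot: [3.141, 0.0, 3.118]
force: [3.0, 2.4, 1.3]
width: 0.0237
gripper_force: 40.0
t: 11.3
eef_pos: [0.4571, 0.0921, 0.0924]
ee_rot: [-3.141, -0.0, 3.117]
force: [5.5, -0.3, -0.2]
width: 0.0236
gripper_force: 40.0
t: 12.1
eef_pos: [0.4571, 0.0922, 0.1081]
ee_rot: [-3.141, -0.0, 3.117]
force: [8.3, -0.5, -6.3]
width: 0.0237
gripper_force: 40.0
12.1 [0.45714482 0.0921501  0.10810139] 0.023724278341957762
bar_left 0.67 [280.3 179.9] flat [280.2 181.8] +20mm [280.  176.5]
bar_right 0.56 [294.1 210.6] flat [296.7 213.3] +20mm [296.6 207.6]
grip 0.67 [257.2 191.9] flat [260.2 201.5] +20mm [259.8 196. ]
```

View pics/c4.png

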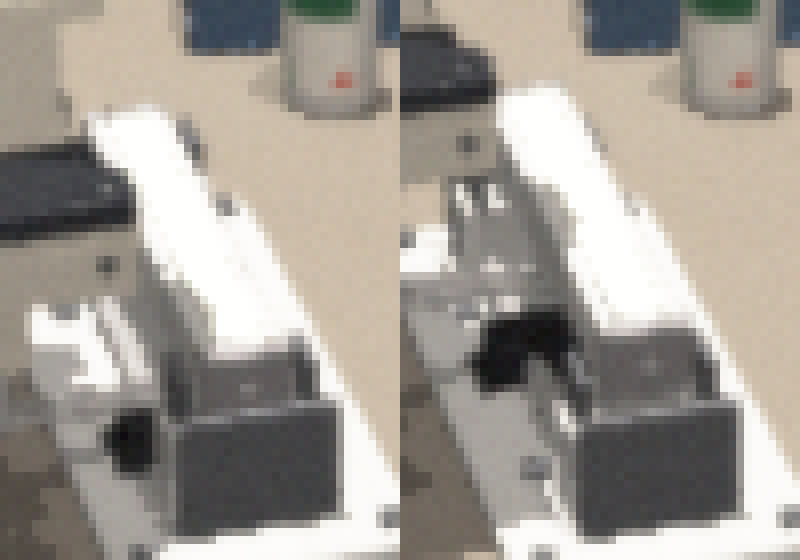

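Both ends are up about 10 mm (left 110→88, right 345→325 in zoomed rows), so the bar is balanced. I'll raise it 7 mm more, check, then release.

```bash
python3 -m handwheel '[{"delta_pos":[0.01,0,0.05],"dr":[0,0,0]},{"delta_pos":[0.01,0,0.05],"dr":[0,0,0]},{"delta_pos":[0,0,0.05],"dr":[0,0,0]},{"delta_pos":[0,0,0.05],"dr":[0,0,0]},{"delta_pos":[0,0,0.03],"dr":[0,0,0]},{"delta_pos":[0,0,0],"dr":[0,0,0]},{"delta_pos":[0,0,0],"dr":[0,0,0]}]'
python3 tip.py s5
```

```text
t: 13.0
eef_pos: [0.4572, 0.0921, 0.1146]
ee_rot: [-3.141, -0.001, 3.117]
force: [7.7, 0.4, -8.6]
width: 0.0238
gripper_force: 40.0
13.0 [0.45724402 0.09212682 0.11462461] 0.023759851372537517
bar_left 0.62 [282.2 176.4] flat [280.2 181.8] +20mm [280.  176.5]
bar_right 0.64 [297.7 211.1] flat [296.7 213.3] +20mm [296.6 207.6]
grip 0.51 [256.9 185.5] flat [260.2 201.5] +20mm [259.8 196. ]
```

```bash
python3 -m handwheel '[{"delta_pos":[0,0,0],"dr":[0,0,0]},{"delta_pos":[0,0,0],"dr":[0,0,0]}]' - 8
python3 tip.py s6; python3 - <<'E'
from h import *
L=[cv2.resize(cv2.imread(f'pics/{n}.png')[165:235,265:315],(400,560),interpolation=cv2.INTER_NEAREST) for n in('s1','s6')]
cv2.imwrite('pics/c6.png',cv2.hconcat(L))
E
```

```text
t: 13.4
eef_pos: [0.4572, 0.0921, 0.1146]
ee_rot: [-3.141, -0.001, 3.117]
force: [7.0, 0.1, -9.1]
width: 0.024
gripper_force: 8.0
13.4 [0.45718234 0.09205817 0.11463161] 0.02401445501143528
bar_left 0.74 [277.  179.4] flat [280.2 181.8] +20mm [280.  176.5]
bar_right 0.94 [293.8 209.9] flat [296.7 213.3] +20mm [296.6 207.6]
grip 0.5 [285.4 191. ] flat [260.2 201.5] +20mm [259.8 196. ]
```

View pics/c6.png

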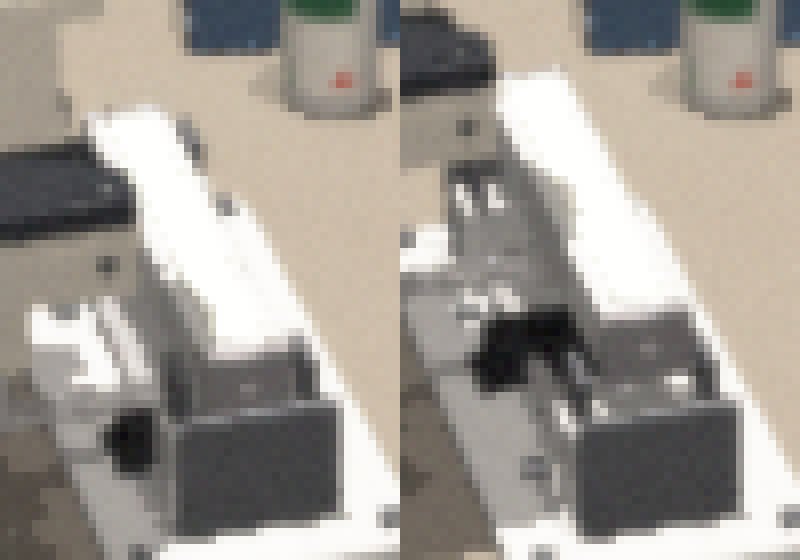

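Both ends are up about 17 mm (left 110→74, right 350→312) and level, with daylight under the right cap. I'll open and withdraw straight up.

```bash
python3 -m handwheel '[{"delta_pos":[0,0,0],"dr":[0,0,0]},{"delta_pos":[0,0,0],"dr":[0,0,0]},{"delta_pos":[0,0,0],"dr":[0,0,0]},{"delta_pos":[0,0,0],"dr":[0,0,0]},{"delta_pos":[0,0,0],"dr":[0,0,0]},{"delta_pos":[0,0,0],"dr":[0,0,0]},{"delta_pos":[0,0,0],"dr":[0,0,0]},{"delta_pos":[0,0,0],"dr":[0,0,0]}]' -1
python3 -m handwheel '[{"delta_pos":[0,0,0.2],"dr":[0,0,0]},{"delta_pos":[0,0,0.5],"dr":[0,0,0]},{"delta_pos":[0,0,0.8],"dr":[0,0,0]},{"delta_pos":[0,0,0.8],"dr":[0,0,0]},{"delta_pos":[0,0,0.8],"dr":[0,0,0]},{"delta_pos":[0,0,0.8],"dr":[0,0,0]},{"delta_pos":[0,-0.5,0],"dr":[0,0,0]},{"delta_pos":[0,-0.5,0],"dr":[0,0,0]},{"delta_pos":[0,0,0],"dr":[0,0,0]},{"delta_pos":[0,0,0],"dr":[0,0,0]}]'
python3 tip.py s7; python3 - <<'E'
from h import *
L=[cv2.resize(cv2.imread(f'pics/{n}.png')[165:235,265:315],(400,560),interpolation=cv2.INTER_NEAREST) for n in('s6','s7')]
cv2.imwrite('pics/c7.png',cv2.hconcat(L))
E
```

```text
t: 14.4
eef_pos: [0.4576, 0.0932, 0.1157]
ee_rot: [3.142, -0.0, 3.118]
force: [0.1, 0.2, 0.8]
width: 0.0824
gripper_force: 0.0
t: 15.4
eef_pos: [0.4572, 0.0623, 0.232]
ee_rot: [-3.141, -0.001, 3.116]
force: [-0.5, 0.5, -0.5]
width: 0.0878
gripper_force: 0.0
15.4 [0.45722317 0.062272   0.23199267] 0.08775575387563916
bar_left 0.59 [278.8 176.6] flat [280.2 181.8] +20mm [280.  176.5]
bar_right 0.57 [294.8 207.7] flat [296.7 213.3] +20mm [296.6 207.6]
grip 0.62 [256.  185.4] flat [260.2 201.5] +20mm [259.8 196. ]
```

View pics/c7.png

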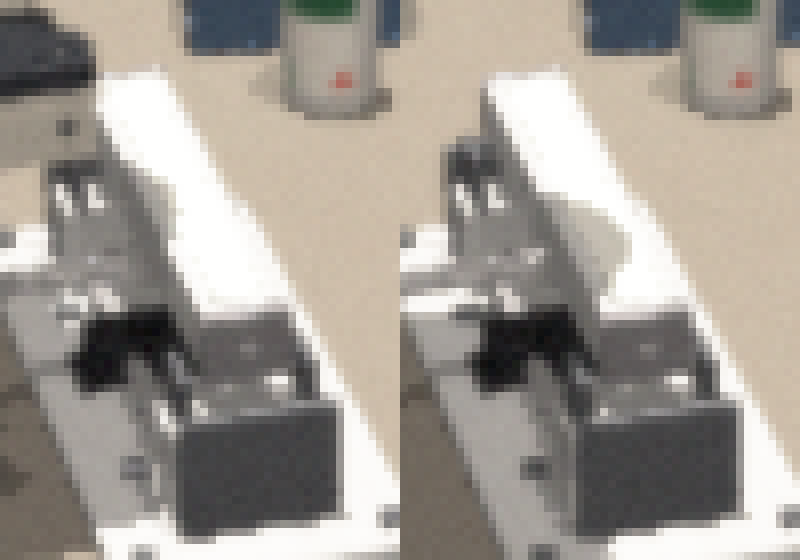

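The bar hasn't moved since release: it is level, both ends are about 17 mm up, and the robot is clear.

```bash
python3 -c "
from station import job_done
print(job_done())"
```

```text
the job is handed in; nothing more can be done
None
```

I handed the job in with the bar standing level on the raised riser alone, both ends about 17 mm above the rests and the gripper released and clear; it balanced on the third try, about 11 mm to the +y side of mid rig.

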